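# Chock the mast tube, then open the clamp

### The arm

A 6-joint arm with a two-finger parallel gripper is mounted at the origin on the work surface. World frame = base frame: x ahead of the robot, y to its left, z up, the work surface at z = 0. Lengths are in m, angles in degrees, forces in N, time in s.
With the tool pointing down it reaches from about 0.325 to 0.9 m from the base axis. Payload 6.1 kg.
Tool frame: the origin (TCP) lies at the very end of the fingers, on their centre line; the grasp point (between the pads) lies 19 mm behind it (hold_point_z is the distance from the TCP to the grasp point, in m); z points along the fingers, y is the line along which they close (so a half turn about z gives the same grasp; the last joint's range is limited). The gripper opens to 87 mm and grips with 3 to 60 N. Pads are 19 mm wide; open, the fingers measure 117 mm over their backs; the gripper's body (75 mm by 190 mm) begins 51 mm behind the grasp point.
Start: joints at [58.035, 12.628, 87.462, -0, 79.91, -7.225], TCP at [0.262, 0.568, 0.223] pointing down, gripper open.
Joint ranges: [-170.65, 170.65], [-52.31, 119.04], [5.05, 147.46], [-71.25, 251.25], [11.57, 151.72], [-153.62, 153.62]. Speed limits (degrees/s): [147.25, 147.25, 172.46, 180, 180, 180].

### API

Orientations are given as [roll, pitch, yaw] about the fixed x, y, z axes, in that order (R = Rz(yaw) Ry(pitch) Rx(roll)).
In Python, from workcell import reach, servo_line, move_j, command_gripper, wait, ik, get_image, MotionError, hand_in, regions_of, current_time_s, current_joints, current_joint_vel, current_joint_efforts, current_eef_pos, current_eef_rot, current_contact_force, current_moment, current_gripper_width, current_grasp_force, hold_point_z gives the robot as it stands. Calls block until the motion is done:
- reach(position, orientation): joint-space move of the TCP to a pose.
- servo_line(position, rot=None, rate=0.15, threshold=None): straight line of the TCP; rot=None keeps the orientation; rate is the mean speed in m/s. With threshold (N) it stops when the force on the tool has changed by that much, and returns True; else False.
- move_j(angles): joint-space move.
- command_gripper(opening, force=None): finger opening in m; force is the grip in N (None keeps the last); returns when the fingers have stopped.
- wait(seconds).
- ik(position, orientation): joint angles nearest the present ones, or None.
- get_image(name): name is "side" or "top" or "wrist"; returns a dict with "color" (420x560x3 uint8, blue, green, red), "K" (3x3 intrinsics, pixels), "xyz" and "orientation" of the camera in the world; the wrist camera has in their place "tool_from_camera" (4x4, takes a point from camera to tool coordinates, whose origin is the TCP and whose axes are the flange's). Camera axes: x right, y down, z forward; pixel columns grow to the right and rows downward; lengths in m; the calibration is good to about 2 mm. A picture is of the moment at which its call begins: read the wrist's pose just before it. There is no depth.
A pose or a line that the arm cannot do raises MotionError and nothing moves.
- hand_in(): hands the job in; it is judged then, once.
Trained networks look in the newest picture that a camera, given by its name, has taken for a name from the list of things; names that differ only in an ending like _2 or _b are one class to them, and where a whole thing is asked for, a point or a joint stands for the part that bears it (a point fixed in the world has none). Each returns a list of dicts, best first, with "score" (0 to 1); they miss things now and then, are a little off and sometimes report something else, mostly with a low value. They report only what shows in the picture. A call takes as long as a camera call. They do not tell look-alikes from the thing itself.
- regions_of(camera, label): "region" (420x560 bool, what is visible of it) and "bbox" ([left, top, width, height] in pixels, round what is visible of it).
Readings, each from a call of its own:
- current_time_s(): time.
- current_joints(): joint angles.
- current_joint_vel(): joint speeds.
- current_joint_efforts(): joint torques, N m.
- current_eef_pos(): TCP position.
- current_eef_rot(): TCP orientation.
- current_contact_force(): force on the tool from outside, world axes, zero at the start.
- current_moment(): the same for the moment, N m.
- current_gripper_width(): finger opening in m.
- current_grasp_force(): force on a finger pad.
Only numpy, scipy, OpenCV 4.12 (cv2) and the standard library are available. Lean on these libraries where they do the work, as an engineer would, in place of code of your own. Each camera call takes 0.05 s, during which the arm holds its last target. There are 200 camera calls.

### The job

The work on the mast tube on the sloping service board is finished and the tube has to be unclamped, ready to be lifted off by hand. First slide the rubber chock, thin edge first and square on, snugly under the downhill side of the tube at its middle, between the two claws, and let go of it while the clamp is still shut; only then throw the clamp lever right back so that both claws stand clear. The tube must stay where it is on the board, held by the chock, and the wrench, the hand radio and the mug are left where they are.

Things in the scene. Friction and masses are not known exactly. Their poses are not given: they have to be found in the camera images.
- board: Fixed white service board on the desk, 300 mm deep, 360 wide. Origin at desk level under its middle: z up, x level towards the uphill side (away from the robot), y along its width. Its flat top slopes 8 degrees (0.140 rad), low side towards the robot; height of the top over the desk = 45 mm at the middle + 0.1405 x. A strip along the low edge stands 12 mm proud.
- tube: Loose aluminium mast tube, 50 mm across, 300 mm long, a thinner 30 mm spigot on the +y end, about 0.4 kg, lying across the slope along the board's y. Origin on its axis at mid-length (centre of mass), 25 mm off the top; y along the axis, x and z turn as it rolls. Unclamped and unchocked it rolls downhill at once. Uphill it meets the shaft's bearing blocks after 1 mm.
- chock: Loose black grippy rubber chock on the desk at one side of the board, 70 mm long (x), 55 wide (y), 45 high, 0.16 kg, upright flat sides. Origin: centre of underside. Thin edge, 3 mm high, at x = +35; flat face rising at 50 degrees to x = 0; flat top to x = -28; back at x = -35. Standing on the board, face touching the tube: tube axis 49 mm ahead of the origin along the slope.
- clamp (a joint): Clamp hinge: a shaft with two claws, 10 mm wide, at board y = -90 and +90 mm, and one lever at y = 0. 0 = shut: claws over the tube and down its downhill side, outer faces 37 mm downhill of the tube axis. 1.31 = lever right back on its stop, away from the robot, claws standing clear. Needs about 0.3 N m (3 N at the knob); stays where left.
- knob (a point): Centre of the black ball knob, 32 mm across, on the end of the clamp lever (11 mm steel rod), 110 mm from the shaft axis. Shut, the lever leans 23 degrees from vertical towards the low side (board -x); opening swings it over the top to 52 degrees beyond vertical, board +x.
- shaft (a point): Middle of the clamp shaft, on its turning axis, which is parallel to the board's y; 40 mm off the board's top and 46 mm uphill of the tube axis. The shaft runs in two fixed aluminium bearing blocks, 58 mm high, at board y = -50 and +50 mm.
- wrench: Bystander: steel wrench lying on the desk on the other side of the board from the chock. Origin near its middle.
- radio: Bystander: black hand radio standing beyond the board, 36 x 58 x 125 mm, aerial to 199 mm. Origin: centre of its underside.
- mug: Bystander: blue lidded travel mug beyond the board, 82 mm across, 130 mm high, handle at its +y. Origin: centre of its underside.
Not all that is in view belongs to the job. There is more than one size of the chock; the job needs the middle-sized.

How it is judged (in metres and radians):
On the way, in this order (a step that is already met when the one before it is completed fails the run):
1. the chock stands on the board with its face against the downhill side of the tube near its middle, let go, while the clamp is still shut (x of tube in the frame of chock between 0.042 and 0.054 m and y of tube in the frame of chock between -0.025 and 0.025 m and z of tube in the frame of chock between 0.018 and 0.032 m and angle between the y axis of chock and the y axis of tube, either way round below 0.2 rad and contact force between the fingers and chock below 0.1 N and value of joint clamp below 0.15 rad), for 0.2 s.
2. the lever is thrown right back (value of joint clamp above 1.1 rad), for 0.1 s.
At the end, for the whole second after the job is handed in: Clamp open over 1.1 of 1.31 rad; tube at rest within 8 mm of its start and 0.08 rad of parallel to the board; chock at rest on the board against the tube's downhill side (tube axis 42 to 56 mm ahead of the chock's origin), within 30 mm of the tube's middle (value of joint clamp above 1.1 rad and distance of tube from where it was at the start of the episode below 0.008 m and linear speed of each of tube, chock below 0.01 m/s and angle between the y axis of tube and the y axis of board, either way round below 0.08 rad and x of tube in the frame of chock between 0.042 and 0.056 m and y of tube in the frame of chock between -0.03 and 0.03 m and z of tube in the frame of chock between 0.018 and 0.032 m); the robot touches nothing.
It fails at once if the tube rolls or is carried more than 30 mm away (distance of tube from where it was at the start of the episode above 0.03 m).
It fails at once if the wrench is moved more than 30 mm (distance of wrench from where it was at the start of the episode above 0.03 m).
It fails at once if the hand radio is moved or tipped (distance of radio from where it was at the start of the episode above 0.03 m or angle between radio's own z axis and vertical above 0.35 rad).
It fails at once if the mug is moved or tipped (distance of mug from where it was at the start of the episode above 0.03 m or angle between mug's own z axis and vertical above 0.35 rad).
It also fails if it takes over 64 s, if anything falls off the work surface, if the arm or the gripper's body presses on something with over 40 N, if the wrist force passes 120 N, or if a joint passes its speed limit or range.

## Working session

There is one attempt and no reset: what is moved stays moved. The work goes in short steps, each a Python script; the robot and the scene stay as the last script left them, time stands still between calls to the robot, and variables do not carry over. Pictures are saved under pics/ and viewed, at most 10 in all, crops included, and the job is handed in when it is done.

```bash
mkdir -p pics; ls; cat > h.py <<'E'
import numpy as np,cv2
from scipy.spatial.transform import Rotation as R
from workcell import *
def cam(name):
    if name=="wrist":
        p=np.array(current_eef_pos());r=R.from_euler('xyz',current_eef_rot(),degrees=True).as_matrix()
    im=get_image(name)
    if name=="wrist":
        T=np.array(im["tool_from_camera"]);M=r@T[:3,:3];o=p+r@T[:3,3]
    else:
        o=np.array(im["xyz"]);q=np.array(im["orientation"],float)
        M=q if q.shape==(3,3) else R.from_euler('xyz',q,degrees=True).as_matrix()
    return im["color"],np.array(im["K"]),M,o
def ray(c,u,v): 
    d=c[2]@np.linalg.inv(c[1])@np.array([u,v,1.]);return c[3],d/np.linalg.norm(d)
def atz(c,u,v,z):
    o,d=ray(c,u,v);return o+d*(z-o[2])/d[2]
def proj(c,P):
    q=(np.atleast_2d(P)-c[3])@c[2];q=q@c[1].T;return q[:,:2]/q[:,2:]
E
python3 - <<'E'
from h import *
ims=[]
for n in ["top","side"]:
    c=cam(n);cv2.imwrite(f"pics/{n}.png",c[0]);print(n,c[3],c[2].round(3).tolist(),c[1].tolist())
    for l in ["board","tube","chock","clamp","knob","wrench","radio","mug"]:
        for r in regions_of(n,l)[:4]:
            ys,xs=np.nonzero(r["region"]);print(l,round(r["score"],2),r["bbox"],xs.mean().round(1),ys.mean().round(1),len(xs),atz(c,xs.mean(),ys.mean(),0.02).round(3))
E
```

```text
pics
top [0.30938583 0.04960703 1.04418739] [[-0.132, -0.97, 0.204], [-0.991, 0.129, -0.026], [-0.001, -0.206, -0.979]] [[389.7500442930874, 0.0, 278.0053153770275], [0.0, 389.7500442930874, 211.3118764841247], [0.0, 0.0, 1.0]]
board 0.63 [196.3, 138.5, 168.6, 153.2] 281.3 213.9 14061 [0.515 0.014 0.02 ]
board 0.51 [232.4, 163.6, 85.0, 61.7] 277.1 185.5 716 [0.594 0.015 0.02 ]
chock 0.84 [145.0, 279.1, 20.5, 13.9] 153.4 284.3 307 [0.374 0.367 0.02 ]
chock 0.59 [234.5, 166.3, 82.7, 56.4] 275.1 185.9 763 [0.594 0.021 0.02 ]
chock 0.57 [170.1, 311.1, 34.4, 31.8] 186.4 326.4 1103 [0.259 0.291 0.02 ]
clamp 0.82 [233.2, 164.2, 85.4, 62.8] 274.1 187.4 898 [0.59  0.024 0.02 ]
knob 0.88 [231.5, 162.6, 89.3, 62.5] 278.1 186.1 937 [0.592 0.013 0.02 ]
wrench 0.89 [356.3, 171.4, 48.3, 50.9] 379.7 196.2 428 [ 0.528 -0.256  0.02 ]
radio 0.62 [333.3, 91.1, 26.1, 41.6] 348.4 111.5 657 [ 0.783 -0.214  0.02 ]
radio 0.22 [134.4, 148.8, 41.5, 49.4] 156.5 175.3 1289 [0.667 0.339 0.02 ]
mug 0.62 [133.3, 152.9, 42.4, 45.4] 156.7 175.8 1278 [0.665 0.338 0.02 ]
side [ 0.42690107 -0.66766092  0.86502441] [[0.9
[... 457 characters left out ...]
5 1187 [0.662 0.387 0.02 ]
chock 0.83 [254.4, 164.5, 21.7, 19.9] 263.1 174.8 415 [0.455 0.277 0.02 ]
chock 0.72 [185.1, 161.1, 32.4, 29.9] 199.4 176.5 784 [0.26  0.293 0.02 ]
chock 0.65 [233.3, 151.7, 13.0, 13.2] 237.2 158.9 203 [0.378 0.364 0.02 ]
clamp 0.72 [280.1, 180.4, 58.4, 81.3] 313.8 214.9 805 [0.583 0.093 0.02 ]
knob 0.62 [279.9, 179.9, 59.0, 76.5] 314.3 214.9 766 [0.585 0.093 0.02 ]
wrench 0.72 [280.2, 314.7, 70.3, 51.6] 316.1 339.6 789 [ 0.53  -0.269  0.02 ]
radio 0.76 [394.9, 246.2, 39.7, 70.2] 413.7 286.0 1392 [ 0.783 -0.162  0.02 ]
mug 0.86 [307.6, 123.7, 40.1, 48.1] 323.0 147.3 1123 [0.661 0.389 0.02 ]
mug 0.71 [394.5, 246.4, 38.0, 66.9] 413.6 285.7 1472 [ 0.783 -0.161  0.02 ]
```

```bash
python3 - <<'E'
import cv2
a=cv2.imread("pics/top.png")[90:390,110:450];b=cv2.imread("pics/side.png")[100:390,140:480]
cv2.imwrite("pics/t1.png",cv2.resize(a,None,fx=2,fy=2,interpolation=2));cv2.imwrite("pics/s1.png",cv2.resize(b,None,fx=2,fy=2,interpolation=2))
E
```

```text
(no output)
```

View pics/t1.png

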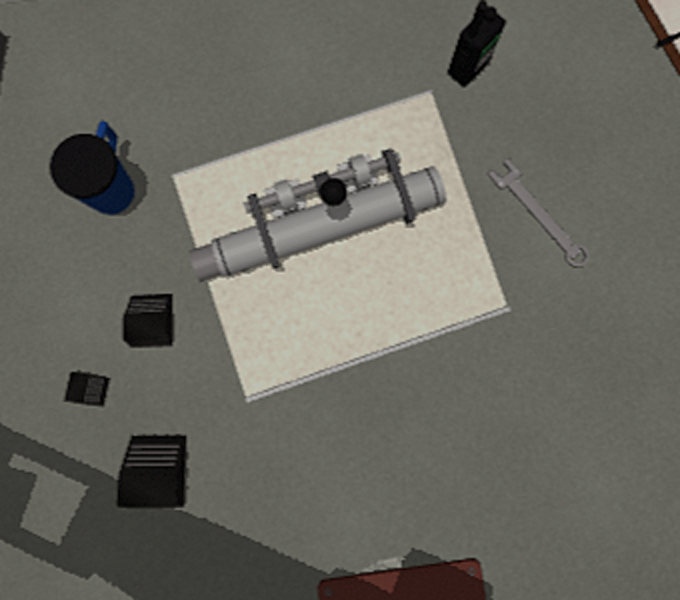

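View pics/s1.png

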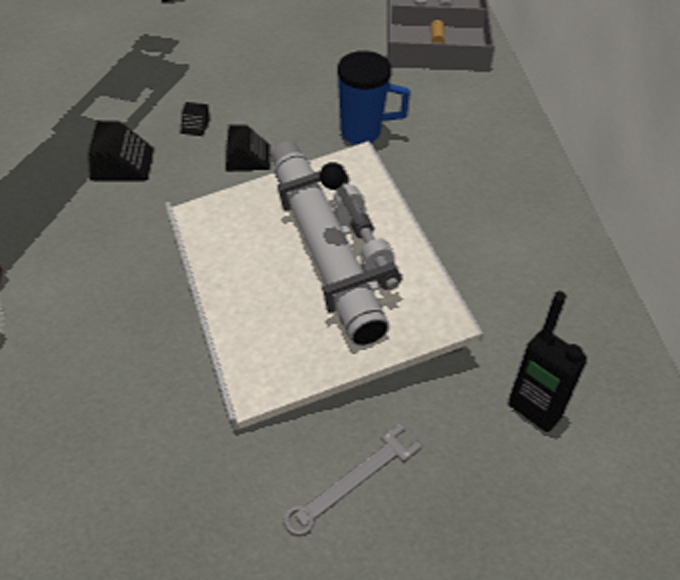

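The job's chock is one of three in the side view: middle at (263,175), large at (199,176), small at (237,159). I choose the middle one, top pixel about (184,250). Its grooved face points away from the robot, roughly +x. The board's uphill side points away from the robot and turned to the left. The wrench lies at right, the mug beyond on the left and the radio beyond on the right.

```bash
cat > fit.py <<'E'
from h import *
from scipy.optimize import least_squares
ct=cam("top");cs=cam("side")
L=np.array([[-.15,.18,0],[-.15,-.18,0],[.15,-.18,0],[.15,.18,0]]);L[:,2]=.045+.1405*L[:,0];L[:2,2]+=.012
T=np.array([[233.5,290],[364,245],[326,136],[197,177.5]]);S=np.array([[223.5,201.5],[257,311],[380.5,266.5],[326,171.5]])
W=lambda q,P:(R.from_euler('z',q[2]).apply(P)+[q[0],q[1],0])
f=lambda q:np.r_[(proj(ct,W(q,L))-T).ravel(),(proj(cs,W(q,L))-S).ravel()]
s=least_squares(f,[.52,.01,.3],loss='soft_l1');b=s.x
print("board",b,np.degrees(b[2]),s.fun.round(1))
# knob from top (centre) and side, triangulated
def tri(a,b_):
    (o1,d1),(o2,d2)=ray(ct,*a),ray(cs,*b_)
    t=np.linalg.lstsq(np.c_[d1,-d2],o2-o1,rcond=None)[0];p,q=o1+t[0]*d1,o2+t[1]*d2
    return (p+q)/2,np.linalg.norm(p-q)
off=np.array([110,90]);of2=np.array([140,100])
loc=lambda p:R.from_euler('z',-b[2]).apply(p-[b[0],b[1],0])
k,g=tri(np.array([333,191])/2+off,np.array([333,176])/2+of2);print("knob",k,g,"board frame",loc(k))
# tube mask ends: claw outer points
for nm,a,c in [("claw+low",(279,267),(287,205)),("claw-low",(408,222),(331,307))]:
    p,g=tri(np.array(a)/2+off,np.array(c)/2+of2);print(nm,p,g,loc(p))
c=[]
for n,cc in (("top",ct),("side",cs)):
    im=cam(n)
    for r in regions_of(n,"chock"):
        ys,xs=np.nonzero(r["region"]);p=atz(cc,xs.mean(),ys.mean(),.02);print(n,r["score"],p.round(3))
E
python3 fit.py
```

```text
board [0.51831006 0.01489707 0.2005087 ] 11.488302377013387 [-0.2 -1.3  1.3 -2.4  0.2 -0.4  0.1  0.4  0.3 -0.4 -0.3 -1.3 -0.9  0.9
 -2.9 -0.6]
knob [0.54668759 0.02239404 0.19479358] 0.0015538039596162245 board frame [0.02930215 0.00169488 0.19479358]
claw+low [0.49510102 0.09977804 0.07158961] 0.009430645664814089 [-0.00583849  0.08780291  0.07158961]
claw-low [ 0.53130402 -0.07197366  0.06605606] 0.0066969044089753675 [-0.00456823 -0.08771829  0.06605606]
top 0.78 [0.451 0.279 0.02 ]
top 0.68 [0.374 0.367 0.02 ]
top 0.64 [0.26  0.291 0.02 ]
side 0.69 [0.379 0.364 0.02 ]
side 0.62 [0.259 0.293 0.02 ]
side 0.57 [0.456 0.278 0.02 ]
```

```bash
python3 - <<'E'
from h import *
print(current_eef_rot(),hold_point_z)
reach([0.42,0.28,0.25],[180,0,0]) 
print(current_joints(),current_time_s())
c=cam("wrist");cv2.imwrite("pics/w1.png",c[0]);print(c[3],c[2].round(2).tolist())
for r in regions_of("wrist","chock"):
    ys,xs=np.nonzero(r["region"]);print(r["score"],r["bbox"],atz(c,xs.mean(),ys.mean(),.03).round(3))
E
```

```text
[1.79999993e+02 2.34253846e-04 1.55261414e+02] 0.0187
[ 2.47587767e+01 -5.06470332e+00  1.03094334e+02  8.01377855e-03
  8.19655787e+01  1.14696543e+02] 3.0417
[0.50325266 0.28045576 0.41268469] [[0.0, -0.95, -0.3], [-1.0, -0.0, 0.0], [-0.0, 0.3, -0.95]]
0.79 [182.4, 185.0, 48.1, 41.1] [0.382 0.366 0.03 ]
0.62 [253.2, 111.9, 52.6, 62.4] [0.458 0.281 0.03 ]
0.58 [241.8, 254.5, 60.7, 83.6] [0.277 0.288 0.03 ]
```

View pics/w1.png

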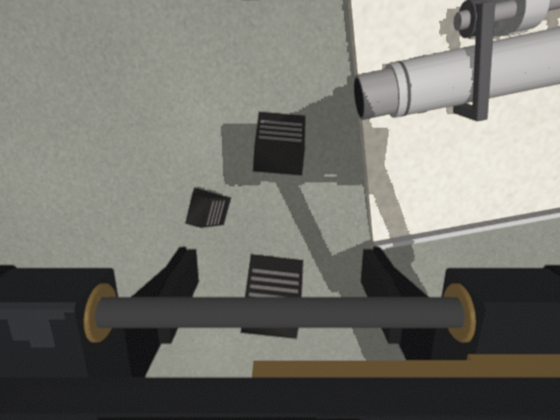

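The three chocks show the same layout from close by. The middle-sized one fills (253–306, 112–175), with its grooved face pointing up, towards +x. I fit its pose next.

```bash
cat > fc.py <<'E'
from h import *
from scipy.optimize import least_squares
def hull(c,q,dims=1.0):
    P=np.array([[x,y,z] for x,z in [(.035,0),(.035,.003),(0,.045),(-.028,.045),(-.035,0)] for y in (-.0275,.0275)])*dims
    P=R.from_euler('z',q[2]).apply(P)+[q[0],q[1],0]
    return cv2.convexHull(proj(c,P).astype(np.float32))
def fitchock(c,mask,q0,dims=1.0):
    k,_=cv2.findContours(mask.astype(np.uint8),cv2.RETR_EXTERNAL,cv2.CHAIN_APPROX_NONE)
    k=max(k,key=len)[:,0,:].astype(float)
    f=lambda q:[cv2.pointPolygonTest(hull(c,q,dims),(float(x),float(y)),True) for x,y in k]
    s=least_squares(f,q0,x_scale=[.01,.01,.1],diff_step=1e-3,loss='soft_l1');return s.x,np.sqrt(np.mean(s.fun**2)),np.mean(s.fun)
E
python3 - <<'E'
from fc import *
c=cam("wrist");g=c[0].max(2)
r=regions_of("wrist","chock")
for i in r:
    ys,xs=np.nonzero(i["region"]);p=atz(c,xs.mean(),ys.mean(),.02)
    if abs(p[0]-.455)>.04: continue
    for d in (1,.8,1.25):
        for w in (-.1,.1): print(d,fitchock(c,i["region"],[p[0],p[1],w],d))
E
```

```text
1 (array([ 0.45581928,  0.28138857, -0.06846357]), np.float64(0.8672297892586512), np.float64(0.6033899529059367))
1 (array([ 0.45581658,  0.28138793, -0.06824624]), np.float64(0.8671318417404493), np.float64(0.6033766302030484))
0.8 (array([ 0.45637547,  0.28150286, -0.08063167]), np.float64(5.424255909660638), np.float64(-5.328868584578782))
0.8 (array([ 0.4564463 ,  0.28152375, -0.07992397]), np.float64(5.427209160379547), np.float64(-5.328588862518334))
1.25 (array([ 0.4578253 ,  0.29571853, -1.62336397]), np.float64(10.040973602953093), np.float64(5.913528806723043))
1.25 (array([0.45771503, 0.27940593, 0.7329047 ]), np.float64(8.532412159385403), np.float64(6.537698959752624))
```

```bash
python3 - <<'E'
from h import *
y=-0.0684;r=[180,0,180+np.degrees(y)]
p=np.array([.4558,.2814,0])+R.from_euler('z',y).apply([-.014,0,0])
command_gripper(.087)
reach(p+[0,0,.12],r)
print(servo_line(p+[0,0,.010],rate=.1,threshold=6),current_eef_pos())
command_gripper(.03,25)
print("w",current_gripper_width(),current_grasp_force())
servo_line(p+[0,0,.17],rate=.15)
print("w",current_gripper_width(),current_grasp_force(),current_contact_force(),current_time_s())
c=cam("wrist");cv2.imwrite("pics/w2.png",c[0])
E
```

```text
False [0.44252277 0.28266715 0.01076053]
w 0.055018849388587934 24.930113567970693
w 0.05480436402698642 24.923845999874175 [-0.20347189  0.09580407 -1.7172465 ] 9.1917
```

View pics/w2.png

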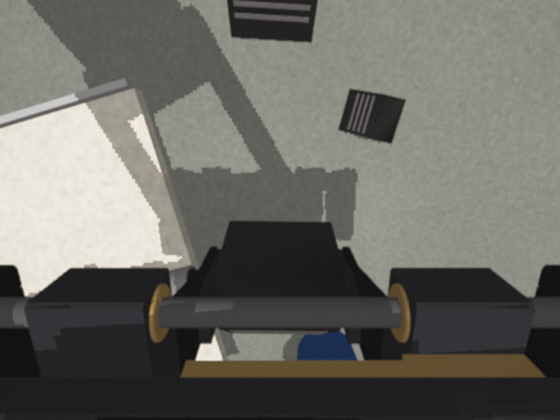

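Chock held squarely at (275,275), its back towards the camera. Next I touch the board well downhill, slide up to the tube, and set it down.

```bash
cat > b.py <<'E'
from h import *
B=np.array([.5183,.0149,0]);YAW=11.488;a=np.arctan(.1405)
Rb=R.from_euler('z',YAW,degrees=True);C=Rb*R.from_euler('y',-a)
TX=.032  # tube foot, board x
def chock(d,h,y=0):  # world pos of chock origin
    x=TX-d*np.cos(a);return B+Rb.apply([x,y,.045+.1405*x])+C.apply([0,0,h])
TR=(C*R.from_matrix(np.diag([-1.,1,-1]))).as_euler('xyz',degrees=True)
G=C.apply([-.014,0,.0108])
E
python3 - <<'E'
from b import *
reach(chock(.115,.10)+G,TR)
print(current_joints())
print("down",servo_line(chock(.115,-.006)+G,rate=.04,threshold=4))
n=C.as_matrix()[:,2];e=np.array(current_eef_pos());h=(e-(chock(.115,0)+G))@n;print("h",h,current_contact_force())
servo_line(chock(.115,h+.003)+G,rate=.05)
hit=servo_line(chock(.040,h+.003)+G,rate=.03,threshold=5)
e=np.array(current_eef_pos());d=-(e-(chock(0,0)+G))@C.as_matrix()[:,0]
print("hit",hit,"d",d,current_contact_force(),current_moment(),current_time_s(),current_gripper_width())
c=cam("side");cv2.imwrite("pics/s2.png",cv2.resize(c[0][140:300,200:400],None,fx=3,fy=3,interpolation=2))
E
```

```text
[ -15.10199365  -21.79799578  129.05266322    3.94505131   65.62612722
 -117.97368377]
down True
h -0.00105036338750241 [-1.52357788 -0.51388084  5.01393388]
hit True d 0.051105538972177074 [-0.36297941  0.10215116 -3.46753548] [-0.09233721  0.32717959 -0.06497365] 14.8 0.054649189693793024
```

View pics/s2.png

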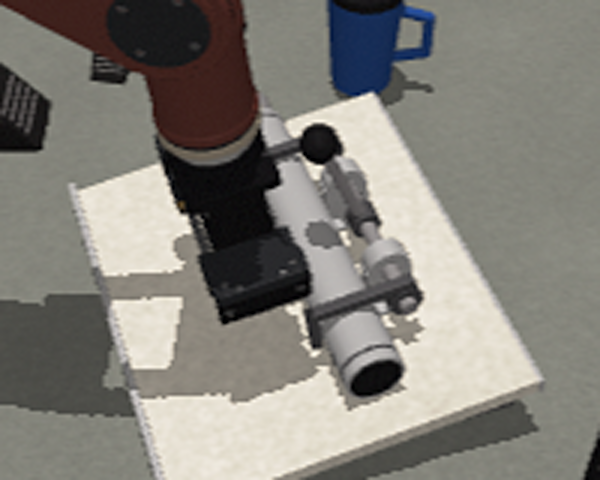

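Contact with the tube came at d = 51 mm while lifted 3 mm. That means about 49 mm on the board, as specified. I back off, lower, nudge in and release.

```bash
python3 - <<'E'
from b import *
h=-.00105;Cm=C.as_matrix()
def dh():
    e=np.array(current_eef_pos())-(chock(0,0)+G);return -e@Cm[:,0],e@Cm[:,2]
servo_line(chock(.056,h+.003)+G,rate=.05)
servo_line(chock(.056,h+.0007)+G,rate=.03); print(dh(),current_contact_force())
hit=servo_line(chock(.045,h+.0007)+G,rate=.02,threshold=5); d,_=dh();print(hit,dh(),C.inv().apply(current_contact_force()))
servo_line(chock(d,h-.002)+G,rate=.02,threshold=5);print(dh(),C.inv().apply(current_contact_force()))
command_gripper(.087); wait(.3)
print("grasp",current_grasp_force(),current_gripper_width())
servo_line(chock(d,.09)+G,rate=.12)
servo_line(chock(.12,.17)+G,rate=.2)
print(current_contact_force(),current_time_s())
for n in ("wrist","side","top"):
    c=cam(n);cv2.imwrite(f"pics/{n}3.png",c[0])
cv2.imwrite("pics/m3.png",np.hstack([cv2.resize(cv2.imread("pics/side3.png")[150:300,220:370],(400,400)),cv2.resize(cv2.imread("pics/top3.png")[140:290,200:350],(400,400))]))
E
```

```text
(np.float64(0.05602686848743701), np.float64(-0.000441170027961947)) [ 0.53551799  0.1848928  -2.07138783]
True (np.float64(0.048802759436638095), np.float64(-0.0007803830803624972)) [-0.62729614 -0.66351305  2.25517472]
(np.float64(0.04861711708119378), np.float64(-0.0014115030671048912)) [-0.15600583  0.79045344  4.41939549]
grasp 0.0 0.0871962656808515
[-0.20153888  0.54953999  0.17335389] 18.7417
```

View pics/m3.png

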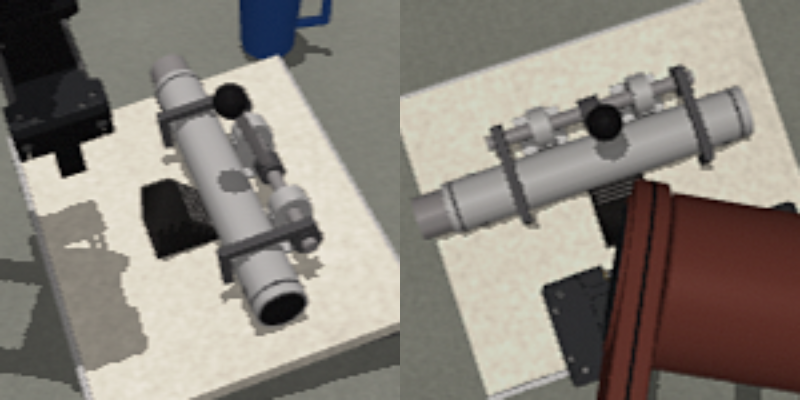

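The chock stands square against the tube, midway between the claws: side crop (180,215), top crop (612,195). The clamp is still shut and the fingers are clear. Now the lever.

```bash
python3 - <<'E'
from b import *
S=np.array([.072,.0015,.095]);O=[180,0,180+YAW]
def tip(th,r=.023,back=0):
    th=np.radians(th);k=S+.110*np.array([np.sin(th),0,np.cos(th)]);t=np.array([np.cos(th),0,-np.sin(th)])
    return B+Rb.apply(k-t*r-[back,0,0])
command_gripper(0,20)
reach(tip(-23,back=.045),O)
print(current_joints(),current_time_s())
ths=list(range(-23,57,6))
for th in ths:
    hit=servo_line(tip(th),rate=.08,threshold=25)
    print(th,hit,Rb.inv().apply(current_contact_force()).round(1),(np.linalg.norm(np.array(current_eef_pos())-tip(th))*1e3).round(1))
    if hit: break
print(current_time_s())
p=np.array(current_eef_pos());servo_line(p+Rb.apply([-.02,0,.04]),rate=.1)
servo_line(p+Rb.apply([-.25,0,.10]),rate=.2)
c=cam("side");d=cam("top");print(current_time_s())
cv2.imwrite("pics/m4.png",np.hstack([cv2.resize(c[0][150:300,220:370],(400,400)),cv2.resize(d[0][140:290,200:350],(400,400))]))
E
```

```text
[-8.28552840e+00 -5.54816011e+00  1.10489654e+02 -1.25436642e-03
  7.52073657e+01 -1.09834217e+02] 20.9333
-23 False [-0.4 -0.7  0.3] 0.2
-17 False [-0.9  0.5  0.4] 0.3
-11 False [-0.7 -0.1 -0.5] 0.5
-5 False [-1.3 -0.2 -0.9] 0.4
1 False [-0.9  0.6 -0.1] 0.4
7 False [ 1.   0.2 -0.6] 0.4
13 False [-0.1 -0.7 -1.1] 0.4
19 False [-0.4  0.6 -0.4] 0.3
25 False [-0.7 -0.1 -0.4] 0.3
31 False [-0.5 -0.5  0.3] 0.3
37 False [ 0.7 -0.1 -0.1] 0.2
43 False [ 0.5 -0.3  0.2] 0.2
49 False [-0.3 -0.2  0.9] 0.2
55 True [-4.   0.2  7.7] 1.8
25.4833
27.5333
```

View pics/m4.png

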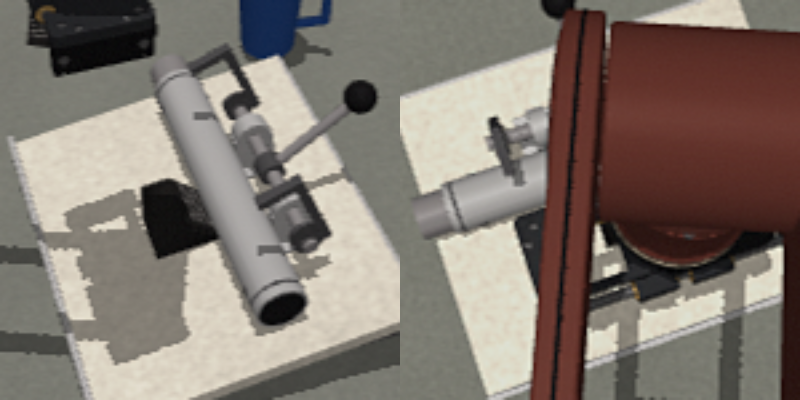

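The claws stand clear, the lever is back with its knob at side crop (360,97), and the tube rests on the chock. I check the knob angle, then hand in.

```bash
python3 - <<'E'
from b import *
c=cam("side");S=np.array([.072,.0015,.095])
for th in (40,46,52):
    t=np.radians(th);p=proj(c,B+Rb.apply(S+.11*np.array([np.sin(t),0,np.cos(t)])))[0];print(th,p.round(1),"seen 355,186.4")
print(current_contact_force(),hand_in())
E
```

```text
40 [349.8 182.6] seen 355,186.4
46 [352.6 184.2] seen 355,186.4
52 [355.  186.1] seen 355,186.4
the job is handed in; nothing more can be done
[-0.26476612 -0.84968128 -0.55340224] None
```

The job is handed in. In the last pictures the middle-sized chock stands square under the tube's downhill side, the lever is right back at about 52° past vertical with both claws clear, and the tube shows no visible movement; the judge's result was not shown.

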